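Set the rebound clicker of a coil-over damper

TASK

Flip the black dust cap open on the top of the raked coil-over damper, turn its red adjuster knob clockwise all the way in until it stops, then back it out counter-clockwise exactly five clicks. Close the dust cap fully over the knob again, and leave the things lying round the stand where they are.

Things in the scene. Friction and masses are not known exactly. Their poses are not given: they have to be found in the camera images.
- stand: Grey steel bench stand, fixed: base plate 220 x 150 mm with two uprights carrying the top end of a coil-over damper (yellow spring, about 250 mm long). Origin on the counter straight below the damper's deck; x runs toward the plate's far end, z up
- damper: The damper, fixed in the stand, leaning 30 degrees from vertical with its top end toward the robot. Origin: centre of the flat round deck (57 mm across) on that end, 240 mm above the counter. z points out of the deck along the common axis of damper and knob; x across the deck, away from the robot and up; y level, to the robot's left
- adjuster (a joint): Knob angle in rad about the damper's z: 0 fully in, at its stop (clockwise, looking down on the knob); grows as it is backed out counter-clockwise. A spring ball gives a click every 24 degrees (0.419 rad): five clicks out reads 2.094; travel 12 clicks. A click takes about 0.15 N m; let go, it settles in the nearest one. Starts two to four clicks out
- adjuster_grip (a point): Middle of the red adjuster knob, on its axis, 18 mm above the deck: a fluted cylinder 24 mm across and 24 mm long, from 6 to 30 mm above the deck on a narrower neck, with a white line across half its top and down one side
- dust_cap (a joint): Swing of the black dust cap in rad: 0 closed on the deck over the knob (as at the start), 2.53 open against its stop. It swings up and over to the left (damper's +y). The hinge is free and the cap weighs 40 g: let go below about 0.85 it falls shut, beyond 1.1 it falls open
- cap_hinge (a point): Middle of the cap's hinge pin, which runs along the damper's x, at y = +36 mm, z = -2 mm in the damper's frame. The cap is a cup 58 mm across; closed, its top is 39 mm above the deck
- cap_tab (a point): Grip point on the cap's red tab, across from the hinge: a fin 8 mm thick along the damper's x (pinch it along x; it may turn between the fingertips), 18 mm high, standing out 21 mm from the cap's side. The point lies 13 mm out from the side; closed it is at y = -42 mm, z = +24 mm in the damper's frame. It swings with the cap, 82 mm from the hinge pin
- spanner: Combination spanner 194 mm long, lying left of the stand; bystander
- filter: White oil filter 66 mm across, 89 mm high, standing behind and to the right of the stand; bystander
- notebook: Brown notebook 205 x 153 x 12 mm, right of the stand; bystander
- grease_box: Yellow carton 51 x 75 x 50 mm behind and to the left of the stand; bystander

How it is judged:
On the way, in this order (a step that is already met when the one before it is completed fails the run):
1. the dust cap is open (value of joint dust_cap above 1.3 rad), for 0.2 s.
2. the adjuster is fully in, at its stop (value of joint adjuster below 0.12 rad), for 0.1 s.
3. the adjuster is backed out five clicks (value of joint adjuster between 1.96 and 2.23 rad), for 0.3 s.
At the end, for the whole second after the job is handed in: The adjuster rests at the fifth click out from its stop (2.094 rad, within 0.13 rad) and the dust cap is closed (within 0.06 rad) (all of step 3 and value of joint dust_cap below 0.06 rad); the robot touches nothing.
It fails at once if a bystander (spanner, oil filter, notebook or carton) is moved more than 25 mm (distance of any of spanner, filter, notebook, grease_box from where it was at the start of the episode above 0.025 m).
It also fails if it takes over 72 s, if anything falls off the work surface, if the arm or the gripper's body presses on something with over 40 N, if the wrist force passes 120 N, or if a joint passes its speed limit or range.

ROBOT

A 6-joint arm with a two-finger parallel gripper is mounted at the origin on the work surface; the furniture and walls round the work are solid. World frame = base frame: x ahead of the robot, y to its left, z up, the work surface at z = 0. Lengths are in m, angles in rad, forces in N, time in s.
With the tool pointing down it reaches from about 0.325 to 0.85 m from the base axis. Payload 15.5 kg.
Tool frame: the origin (TCP) lies midway between the tips of the shut fingers; the grasp point (between the pads) lies 19 mm behind it (env.tcp_to_grasp is the distance from the TCP to the grasp point, in m); z points along the fingers, y is the line along which they close (so a half turn about z gives the same grasp; the last joint's range is limited). The gripper opens to 91 mm and grips with 3 to 60 N. Pads are 32 mm wide; open, the fingers measure 118 mm over their backs; the gripper's body (76 mm by 178 mm) begins 60 mm behind the grasp point.
Start: joints at [-0.096, 0.494, 1.345, -0, 1.302, -0.096], TCP at [0.625, 0, 0.214] pointing down, gripper open.
Joint ranges: [-2.91, 2.91], [-0.82, 2.16], [0.22, 2.67], [-1.22, 4.37], [0.12, 2.79], [-3.08, 3.08]. Speed limits (rad/s): [1.89, 1.89, 2.57, 3.01, 3.01, 3.01].

INTERFACE

Orientations are given as a unit quaternion [w, x, y, z].
In Python, from cell import state, imaging, workorder, env gives the robot as it stands.
- The arm moves only by the tool arm_command, never from a script. Its argument "deltas" is a list that holds one entry, the list of rows, each a list of 5 numbers: the opening, from 0 (shut) to 1 (fully open), then the shift along the world's x, y, z in cm, then the turn about the world's z in rad. In form: [[[hand, x, y, z, spin], ...]]. A call has 1 to 5 rows; each row is the pose to reach, as a shift and turn from the pose commanded when the call began; what a row does not reach only later rows make up. A row lasts 1/8 s, in which the tool goes at most 62.5 mm and 10.7 degrees, less where a joint would pass 70% of its speed; a pose out of reach is approached as far as the arm can. A call with a gripper value outside its range is refused whole. The fingers move at their own pace and stop on an object; the grip force is fixed at half the most. Time passes only in rows, so rows that repeat a pose let the fingers close. It gives the time, the measured TCP pose, the force, the opening and the grip force at its end, in the units of the state.
- state(): the state, without advancing time (a new reading comes with each control period).
- imaging.capture(name): name is "scene" or "side" or "wrist"; returns the picture (384x512x3 uint8, red, green, blue); there is no depth.
- imaging.camera_model(name): a dict with "fx", "fy", "cx", "cy" (pixels), "dist" ([k1, k2, p1, p2, k3] as OpenCV has them; the pictures are not rectified), "extrinsics" (4x4, takes a point from world to camera coordinates); the wrist camera has in their place "mount" (4x4, takes a point from camera to tool coordinates, whose origin is the TCP and whose axes are the flange's). Camera axes: x right, y up, looking along -z (the intrinsics and any distortion apply to the point x, -y, -z); pixel columns grow to the right and rows downward; lengths in m; the calibration is good to about 2 mm. A picture is of the moment at which its call begins: read the wrist's pose just before it. camera_model takes no time and is no camera call.
- workorder.hand_in(): hands the job in; it is judged then, once.
The state is a dict: "time": time; "q": joint angles; "qd": joint speeds; "effort": joint torques, N m; "tool_pos": TCP position; "eef_rot": TCP orientation; "wrist_force": force on the tool from outside, world axes, zero at the start; "torque": the same for the moment, N m; "grip_width": opening from 0.0 (shut) to 1.0 (fully open); "finger_force": force on a finger pad.
Only numpy, scipy, OpenCV 4.12 (cv2) and the standard library are available. Lean on these libraries where they do the work, as an engineer would, in place of code of your own. Each camera call takes 0.05 s, during which the arm holds its last target. There are 200 camera calls.

## Working session

There is one attempt and no reset: what is moved stays moved. The work goes in short steps, Python scripts to look and compute and a tool call to move; the robot and the scene stay as the last step left them, time stands still between calls to the robot, and variables do not carry over. Pictures are saved under pics/ and viewed, at most 10 in all, crops included, and the job is handed in when it is done.

Besides the shell and the picture viewer there is one more tool, called after "Emit:" by a JSON object that holds its "op" and its "data", one argument or row to a line. arm_command: Moves the arm, as the interface text tells. Its arguments: {"type":"object","properties":{"deltas":{"type":"array","items":{"type":"array","items":{"type":"array","items":{"type":"number"}}}}},"required":["deltas"]}

```bash
ls; mkdir -p pics
python3 - <<'E'
from cell import state, imaging, env
import cv2,numpy as np
s=state();print(s['time'],s['tool_pos'],s['eef_rot'],s['grip_width'],env.tcp_to_grasp)
for n in ("scene","side"):
    im=imaging.capture(n);cv2.imwrite(f"pics/{n}0.png",im[:,:,::-1])
    c=imaging.camera_model(n);print(n,{k:np.round(v,3).tolist() for k,v in c.items()})
a=[cv2.imread(f"pics/{n}0.png") for n in("scene","side")]
print(imaging.camera_model("wrist"))
E
```

```text
pics
0.0 [6.24620559e-01 5.46017749e-05 2.13324092e-01] [-4.78338295e-04  7.07104943e-01  7.07108352e-01 -3.85826679e-04] 0.9974745905066627 0.0188
scene {'fx': 363.157, 'fy': 363.157, 'cx': 255.41, 'cy': 192.57, 'dist': [-0.02, 0.0, 0.0, 0.0, 0.0], 'extrinsics': [[-0.863, -0.504, 0.019, 0.593], [0.249, -0.392, 0.886, -0.221], [-0.439, 0.77, 0.464, -0.807], [0.0, 0.0, 0.0, 1.0]]}
side {'fx': 461.469, 'fy': 461.469, 'cx': 256.337, 'cy': 191.584, 'dist': [-0.136, 0.0, 0.0, 0.0, 0.0], 'extrinsics': [[0.823, -0.568, -0.008, -0.386], [0.226, 0.315, 0.922, -0.325], [-0.521, -0.761, 0.388, -1.042], [0.0, 0.0, 0.0, 1.0]]}
{'fx': 333.5699867434677, 'fy': 333.5699867434677, 'cx': 249.410317152578, 'cy': 193.28996086305102, 'dist': array([-0.09190813,  0.        ,  0.        ,  0.        ,  0.        ]), 'mount': array([[-2.62693390e-04,  9.56616257e-01,  2.91350763e-01,
         8.16035349e-02],
       [ 9.99999953e-01,  2.97377810e-04, -7.47657899e-05,
        -4.63206061e-04],
       [-1.58163422e-04,  2.91350730e-01, -9.56616290e-01,
        -1.70895126e-01],
       [ 0.00000000e+00,  0.00000000e+00,  0.00000000e+00,
         1.00000000e+00]])}
```

View pics/scene0.png

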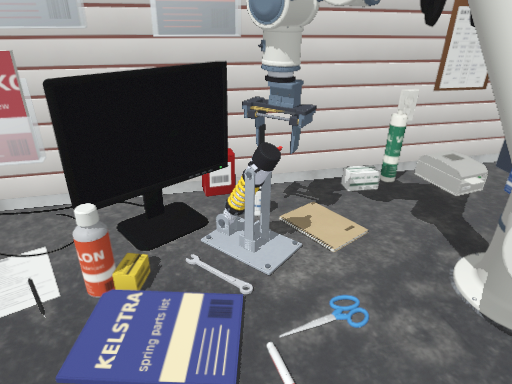

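View pics/side0.png

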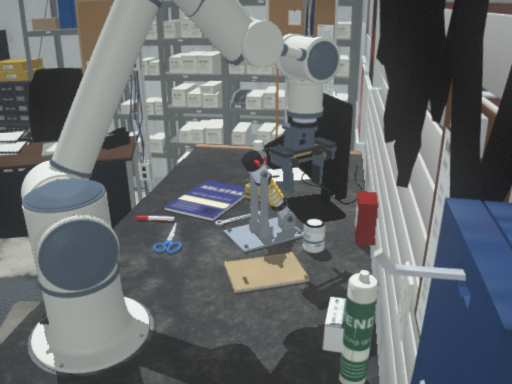

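```bash
cat > h.py <<'E'
import numpy as np,cv2
from cell import state, imaging, env
from scipy.spatial.transform import Rotation as R
def toolT():
    s=state();T=np.eye(4);q=np.array(s['eef_rot']);T[:3,:3]=R.from_quat(q[[1,2,3,0]]).as_matrix();T[:3,3]=s['tool_pos'];return T
def cam(n,T=None):
    c=imaging.camera_model(n);K=np.array([[c['fx'],0,c['cx']],[0,c['fy'],c['cy']],[0,0,1]])
    E=np.array(c['extrinsics']) if n!='wrist' else np.linalg.inv((toolT() if T is None else T)@c['mount'])
    return K,np.array(c['dist']),np.diag([1,-1,-1,1.])@E   # opencv convention
def ray(C,uv):
    K,d,E=C;p=cv2.undistortPoints(np.array([[uv]],float),K,d)[0,0];v=E[:3,:3].T@np.array([*p,1]);return -E[:3,:3].T@E[:3,3],v/np.linalg.norm(v)
def onz(C,uv,z):
    o,v=ray(C,uv);return o+v*(z-o[2])/v[2]
def tri(L):
    A=np.zeros((3,3));b=np.zeros(3);rs=[ray(C,u) for C,u in L]
    for o,v in rs:
        P=np.eye(3)-np.outer(v,v);A+=P;b+=P@o
    x=np.linalg.solve(A,b);return x,[1e3*np.linalg.norm(np.cross(x-o,v)) for o,v in rs]
def proj(C,X):
    K,d,E=C;X=np.atleast_2d(X);return cv2.projectPoints(X,cv2.Rodrigues(E[:3,:3])[0],E[:3,3],K,d)[0][:,0]
def frame(o,yaw):  # damper frame: z leans 30deg toward robot
    c,s=np.cos(yaw),np.sin(yaw);h=np.array([c,s,0]);u=np.array([0,0,1.])
    X=np.cos(np.pi/6)*h+.5*u;Z=-.5*h+np.cos(np.pi/6)*u
    T=np.eye(4);T[:3,:3]=np.c_[X,np.cross(Z,X),Z];T[:3,3]=o;return T
def red(im,box):
    x0,y0,x1,y1=box;c=im[y0:y1,x0:x1].astype(int);m=((c[...,0]>110)&(c[...,1]<70)&(c[...,2]<70))
    v,u=np.nonzero(m);return u.mean()+x0,v.mean()+y0,len(u)
E
python3 - <<'E'
from h import *
T=toolT();w=imaging.capture('wrist');cv2.imwrite('pics/w0.png',w[:,:,::-1]);np.save('w0T.npy',T)
s=cv2.imread('pics/scene0.png');d=cv2.imread('pics/side0.png')
a=cv2.resize(s[130:280,190:340],None,fx=2.6,fy=2.6,interpolation=2);b=cv2.resize(d[135:285,205:355],None,fx=2.6,fy=2.6,interpolation=2)
cv2.imwrite('pics/c0.png',np.hstack([a,b]))
rs=red(s[:,:,::-1],(255,135,300,170));rd=red(d[:,:,::-1],(235,145,280,180));print(rs,rd)
print(tri([(cam('scene'),rs[:2]),(cam('side'),rd[:2])]))
E
```

```text
(np.float64(279.5), np.float64(147.875), 8) (np.float64(258.0), np.float64(163.0), 22)
(array([0.55879221, 0.11932331, 0.26299916]), [np.float64(0.7636717060429083), np.float64(0.7636717060429054)])
```

View pics/c0.png

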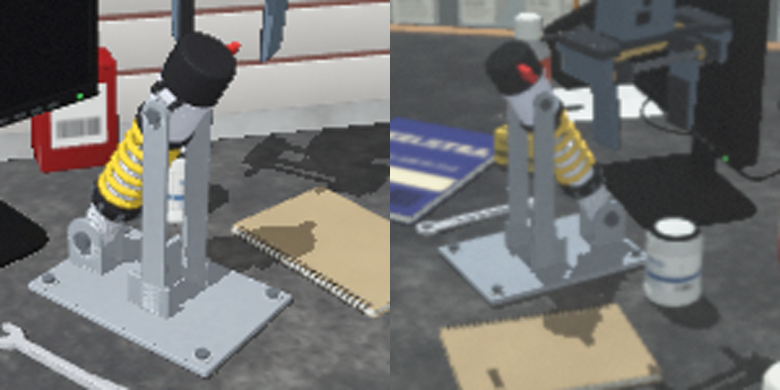

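View pics/w0.png

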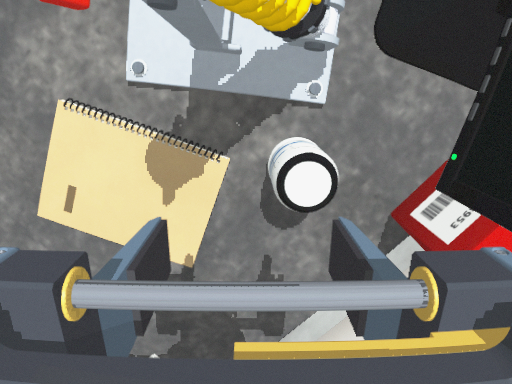

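Run:
```python
from h import *
S=cam('scene');D=cam('side');W=cam('wrist',np.load('w0T.npy'))
z=.01
for n,C,ps in (('scene',S,[(200.8,239.6),(270.8,275),(302.3,243.5)]),('side',D,[(224.2,230.4),(246.2,251.5),(303,235.8)]),('wrist',W,[(127,80),(333,104)])):
    P=[onz(C,p,z) for p in ps]
    print(n,np.round(P,4).tolist(),[(round(np.linalg.norm(b-a),4),round(np.degrees(np.arctan2((b-a)[1],(b-a)[0])),1)) for a,b in zip(P,P[1:])])
```

```text
scene [[0.7191, 0.2265, 0.01], [0.4983, 0.2533, 0.01], [0.4867, 0.1026, 0.01]] [(np.float64(0.2223), np.float64(173.1)), (np.float64(0.1512), np.float64(-94.4))]
side [[0.5086, 0.2403, 0.01], [0.4924, 0.087, 0.01], [0.6917, 0.0647, 0.01]] [(np.float64(0.1541), np.float64(-96.0)), (np.float64(0.2006), np.float64(-6.4))]
wrist [[0.491, 0.0964, 0.01], [0.7158, 0.0701, 0.01]] [(np.float64(0.2263), np.float64(-6.7))]
```

Emit:
{"op": "arm_command", "data": {
  "deltas": [
    [[0, 0, 2, 5, 0.18], [0, -2, 4, 10, 0.36], [0, -4, 6, 15, 0.54], [0, -6, 8, 15, 0.72], [0, -6, 9, 15, 0.9]]
  ]
}}

```text
time: 0.78
tool_pos: [0.5639, 0.091, 0.3648]
eef_rot: [0.0, 0.326, 0.945, 0.0]
wrist_force: [0.0, 0.1, 0.0]
grip_width: 0.48
finger_force: 0.0
```

Emit:
{"op": "arm_command", "data": {
  "deltas": [
    [[0, 0, 0, 0, 0.18], [0, 0, 0, 0, 0.36], [0, 0, 0, 0, 0.54], [0, 0, 0, 0, 0.558], [0, 0, 0, 0, 0.558]]
  ]
}}

```text
time: 1.4
tool_pos: [0.5649, 0.09, 0.3638]
eef_rot: [-0.0, 0.058, 0.998, -0.0]
wrist_force: [0.5, -0.4, 0.7]
grip_width: 0.003
finger_force: 0.0
```

Run:
```python
from h import *
T=toolT();w=imaging.capture('wrist');cv2.imwrite('pics/w1.png',w[:,:,::-1]);np.save('w1T.npy',T)
s=state();print(s['time'],s['tool_pos'],T[:3,:3].round(3).tolist(),s['grip_width'],np.round(s['q'],2))
C=cam('wrist',T);r=red(w,(0,0,512,384));print(r)
rs=(279.5,147.9);rd=(258,163);print(tri([(cam('scene'),rs),(cam('side'),rd),(C,r[:2])]))
```

```text
1.45 [0.56494424 0.08998731 0.363833  ] [[-0.993, 0.116, -0.0], [0.116, 0.993, -0.0], [0.0, -0.0, -1.0]] 0.0026717011976404113 [ 0.05  0.31  1.24  0.    1.6  -1.4 ]
(np.float64(322.5965770171149), np.float64(197.20537897310513), 409)
(array([0.56449055, 0.13743147, 0.26522007]), [np.float64(13.55692899244335), np.float64(9.542948384880722), np.float64(15.335746634303378)])
```

View pics/w1.png

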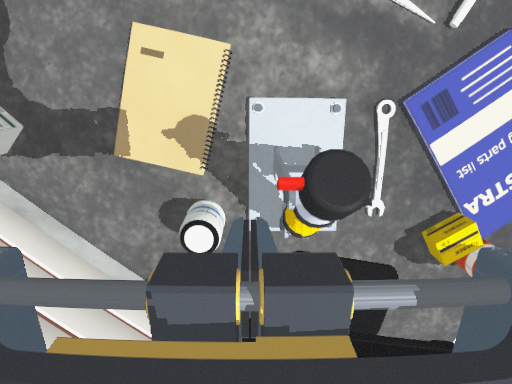

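Run:
```python
from h import *
T=np.load('w1T.npy');C=cam('wrist',T);w=cv2.imread('pics/w1.png')[:,:,::-1]
r=red(w,(265,165,312,205));print(r)
x0,y0=270,140;c=w[y0:225,x0:380].max(2)<40;n,l,st,ce=cv2.connectedComponentsWithStats(c.astype(np.uint8));k=1+st[1:,4].argmax()
cnt=max(cv2.findContours((l==k).astype(np.uint8),0,1)[0],key=cv2.contourArea);(cx,cy),rad=cv2.minEnclosingCircle(cnt);print(cx+x0,cy+y0,rad,st[k],cv2.fitEllipse(cnt))
S,D=cam('scene'),cam('side')
# black cap centroid + tab two-view
print(tri([(C,r[:2]),(D,(258,163))]),tri([(C,r[:2]),(S,(279.5,147.9))]))
F=frame([0,0,.24],-.1146)
for nm,uv,p in (('tab',r[:2],(0,-.040,.030)),('cap',(cx+x0,cy+y0),(0,0,.0365))):
    d=F[:3,:3]@p; P=onz(C,uv,.24+d[2]);print(nm,P,'deck origin',P-d)
o=np.array([.5755,.161,.24])
F=frame(o,-.1146)
for p in [(0,-.050,.033),(0,-.029,.033),(0,0,.039),(.029,0,.039),(-.029,0,.039),(0,.029,.039),(0,-.029,.039)]:print(p,proj(C,(F@[*p,1])[:3]).round(1))
```

```text
(np.float64(290.55389221556885), np.float64(183.26047904191617), 334)
300.5 193.5 1.581238865852356 [30 52  2  4  5] ((29.999713897705078, 54.462181091308594), (0.3309268653392792, 0.5689958930015564), 149.5067138671875)
(array([0.56106009, 0.12389914, 0.2616809 ]), [np.float64(1.149396142213762), np.float64(1.1493961422138592)]) (array([0.55781403, 0.1236908 , 0.2643443 ]), [np.float64(1.477298571348351), np.float64(1.4772985713483495)])
tab [0.55880386 0.12404528 0.26598076] deck origin [0.57827944 0.16206767 0.24      ]
cap [0.56689608 0.13098748 0.27160993] deck origin [0.58502637 0.12890061 0.24      ]
(0, -0.05, 0.033) [[277.3 179.3]]
(0, -0.029, 0.033) [[302.7 179.2]]
(0, 0, 0.039) [[339.4 177.2]]
(0.029, 0, 0.039) [[341.6 212.5]]
(-0.029, 0, 0.039) [[337.  143.7]]
(0, 0.029, 0.039) [[374.3 177.3]]
(0, -0.029, 0.039) [[303.9 177.2]]
```

Run:
```python
from h import *
t=np.array(state()['tool_pos']);F=frame([.578,.1615,.24],-.1146)
pts=[(-70,15)]+[(36-87.7*np.cos(a)-13.5+2,-2+87.7*np.sin(a)) for a in np.radians(np.array([11,26,41,56,71,81,91]))]
b=t
for i,(Y,Z) in enumerate(pts):
    p=(F@[0,Y/1e3,Z/1e3,1])[:3]-[0,0,.009];print((p*100).round(1),((p-b)*100).round(1))
    if i in(0,1):b=p
```

```text
[56.3  9.3 24.4] [ -0.2   0.3 -12. ]
[56.4 10.1 24.4] [ 0.1  0.8 -0. ]
[55.4 11.  26.3] [-1.   0.8  1.9]
[54.6 12.3 27.9] [-1.8  2.2  3.5]
[54.  14.1 29.2] [-2.4  4.   4.8]
[53.7 16.2 30.1] [-2.6  6.1  5.7]
[53.7 17.7 30.4] [-2.6  7.6  6.1]
[53.8 19.2 30.5] [-2.5  9.1  6.1]
```

Emit:
{"op": "arm_command", "data": {
  "deltas": [
    [[0, -0.2, 0.1, -6, 0], [0, -0.2, 0.1, -12, 0], [0, -0.2, 0.1, -12, 0], [0, -0.1, 0.6, -12, 0], [0, -0.1, 1.1, -12, 0]]
  ]
}}

```text
time: 2.08
tool_pos: [0.5655, 0.1015, 0.2465]
eef_rot: [0.002, 0.057, 0.998, 0.0]
wrist_force: [0.5, 0.2, 0.0]
grip_width: 0.004
finger_force: 0.0
```

Emit:
{"op": "arm_command", "data": {
  "deltas": [
    [[0, -0.5, 0.4, 1.0, 0], [0, -1.0, 0.8, 1.9, 0], [0, -1.4, 1.5, 2.7, 0], [0, -1.8, 2.2, 3.5, 0], [0, -1.8, 2.2, 3.5, 0]]
  ]
}}

```text
time: 2.7
tool_pos: [0.5457, 0.1224, 0.2808]
eef_rot: [0.001, 0.056, 0.998, -0.001]
wrist_force: [-3.3, -13.0, 9.5]
grip_width: 0.004
finger_force: 7.6
```

Run:
```python
from h import *
T=toolT();w=imaging.capture('wrist');np.save('w2T.npy',T);s=imaging.capture('scene')
cv2.imwrite('pics/c2.png',np.hstack([w[80:330,150:450],cv2.resize(s[100:200,200:320],(300,250),interpolation=2)])[:,:,::-1])
```

```text
(no output)
```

View pics/c2.png

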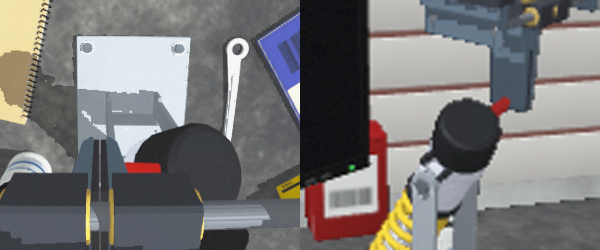

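Run:
```python
from h import *
T=toolT();w=imaging.capture('wrist');s=imaging.capture('scene');d=imaging.capture('side')
b=red(w,(250,220,330,270));a=red(s,(265,120,300,160));e=red(d,(235,130,285,180));print(a,b,e)
Fi=np.linalg.inv(frame([.578,.1615,.24],-.1146))
for L in ([(cam('scene'),a[:2]),(cam('wrist',T),b[:2])],):
    x,r=tri(L);p=(Fi@[*x,1])[:3]*1e3;print(x,r,p,'angle',np.degrees(np.arctan2(p[2]+2,36-p[1])),np.hypot(p[2]+2,36-p[1]))
print(T[:3,3],(Fi@T[:,3])*1e3,state()['wrist_force'])
```

```text
(np.float64(279.9714285714286), np.float64(141.8857142857143), 35) (np.float64(293.0346820809249), np.float64(247.34393063583815), 346) (np.float64(254.6), np.float64(163.2), 5)
[0.54586074 0.1446268  0.28704128] [np.float64(0.12216807036141851), np.float64(0.12216807036141927)] [ -2.45926216 -20.43762788  55.73844785] angle 45.65274856546606 80.73991701889351
[0.54582155 0.12206427 0.28040655] [  -3.57599129  -42.85663784   48.72206325 1000.        ] [ -2.7564539  -12.44458475   8.90102723]
```

Emit:
{"op": "arm_command", "data": {
  "deltas": [
    [[0, -0.3, 0.7, 0.9, 0], [0, -0.6, 1.6, 1.6, 0], [0, -0.8, 2.6, 2.2, 0], [0, -0.9, 3.7, 2.6, 0], [0, -0.9, 4.8, 2.9, 0]]
  ]
}}

```text
time: 3.58
tool_pos: [0.5369, 0.172, 0.3086]
eef_rot: [0.0, 0.056, 0.998, 0.0]
wrist_force: [0.0, 0.9, -0.7]
grip_width: 0.004
finger_force: 0.0
```

Emit:
{"op": "arm_command", "data": {
  "deltas": [
    [[0, 0, 1, 0.1, 0], [0, 0, 2, 0.2, 0], [0, 0, 3, 0.2, 0], [0, 0, 3, 0.2, 0], [0, 0, 3, 0.2, 0]]
  ]
}}

```text
time: 4.2
tool_pos: [0.5369, 0.2009, 0.3098]
eef_rot: [-0.0, 0.056, 0.998, -0.0]
wrist_force: [0.4, -0.3, -0.2]
grip_width: 0.004
finger_force: 0.0
```

Run:
```python
from h import *
T=toolT();w=imaging.capture('wrist');np.save('w3T.npy',T);s=imaging.capture('scene')
cv2.imwrite('pics/w3.png',w[:,:,::-1])
cv2.imwrite('pics/c3.png',np.hstack([w[80:330,150:450],cv2.resize(s[100:200,200:320],(300,250),interpolation=2)])[:,:,::-1])
```

```text
(no output)
```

View pics/c3.png

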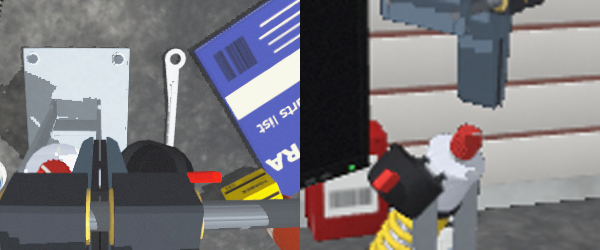

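Emit:
{"op": "arm_command", "data": {
  "deltas": [
    [[0.45, 1.5, -1.3, 3, 0], [0.45, 3, -2.6, 5, 0], [0.45, 5, -4, 5, 0], [0.45, 5, -4, 5, 0], [0.45, 5, -4, 5, 0]]
  ]
}}

```text
time: 4.92
tool_pos: [0.5865, 0.161, 0.3596]
eef_rot: [-0.0, 0.057, 0.998, 0.0]
wrist_force: [0.1, 0.9, -0.2]
grip_width: 0.445
finger_force: 0.0
```

Run:
```python
from h import *
T=toolT();w=imaging.capture('wrist');np.save('w4T.npy',T);s=imaging.capture('scene');d=imaging.capture('side')
C=cam('wrist',T);F=frame([.578,.1615,.24],-.1146)
u,v=proj(C,(F@[0,0,.03,1])[:3])[0];print(u,v,T[:3,3])
y0,x0=int(v)-50,int(u)-60
g=cv2.resize(w[y0:y0+100,x0:x0+120],None,fx=4,fy=4,interpolation=2);cv2.imwrite('pics/w4c.png',g[:,:,::-1]);cv2.imwrite('pics/w4.png',w[:,:,::-1]);print('crop',x0,y0)
b=red(w,(x0+20,y0+15,x0+100,y0+85));a=red(s,(255,140,280,175));e=red(d,(240,140,275,185));print(a,b,e)
S,D=cam('scene'),cam('side')
x,r=tri([(S,a[:2]),(D,e[:2]),(C,b[:2])]);print(x,r,(np.linalg.inv(F)@[*x,1])*1e3)
```

```text
250.418754047303 168.58491366247827 [0.58654261 0.16101308 0.35964777]
crop 190 118
(np.float64(265.640350877193), np.float64(156.93859649122805), 114) (np.float64(249.86293706293708), np.float64(171.54825174825174), 715) (np.float64(252.23809523809524), np.float64(160.8095238095238), 21)
[0.56915321 0.16356    0.25413238] [np.float64(1.7817143217320637), np.float64(1.6734584518681201), np.float64(1.6317734216152333)] [-7.49098596e-01  1.03485976e+00  1.67511628e+01  1.00000000e+03]
```

View pics/w4c.png

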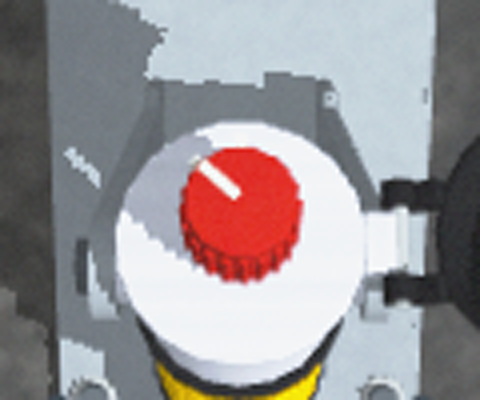

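Emit:
{"op": "arm_command", "data": {
  "deltas": [
    [[0.4, -1.9, 0.2, -5, 0.15], [0.4, -1.9, 0.2, -8, 0.3], [0.4, -1.9, 0.2, -10, 0.45], [0.4, -1.9, 0.2, -10.9, 0.45], [0, -1.9, 0.2, -10.9, 0.45]]
  ]
}}

```text
time: 5.7
tool_pos: [0.5678, 0.1632, 0.2509]
eef_rot: [-0.0, -0.166, 0.986, 0.0]
wrist_force: [-0.6, 0.7, 0.1]
grip_width: 0.321
finger_force: 0.0
```

Emit:
{"op": "arm_command", "data": {
  "deltas": [
    [[0, 0, 0, 0, 0], [0, 0, 0, 0, 0], [0, 0, 0, 0, -0.1], [0, 0, 0, 0, -0.2], [0, 0, 0, 0, -0.3]]
  ]
}}

```text
time: 6.32
tool_pos: [0.5672, 0.1636, 0.2517]
eef_rot: [-0.0, -0.017, 1.0, 0.0]
wrist_force: [-7.6, 5.9, 2.6]
grip_width: 0.26
finger_force: 29.3
```

Emit:
{"op": "arm_command", "data": {
  "deltas": [
    [[0, 0, 0, 0, -0.12], [0, 0, 0, 0, -0.24], [0, 0, 0, 0, -0.36], [0, 0, 0, 0, -0.48], [0, 0, 0, 0, -0.6]]
  ]
}}

```text
time: 6.95
tool_pos: [0.5677, 0.1635, 0.252]
eef_rot: [0.0, 0.28, 0.96, 0.001]
wrist_force: [-5.5, -0.8, 0.5]
grip_width: 0.269
finger_force: 32.0
```

Run:
```python
from h import *
T=toolT();w=imaging.capture('wrist');cv2.imwrite('pics/w5.png',w[:,:,::-1]);st=state();print(st['torque'],st['wrist_force'],st['grip_width'])
C=cam('wrist',T);F=frame([.578,.1615,.24],-.1146)
c=w.astype(int).min(2);u,v=proj(C,(F@[0,0,.03,1])[:3])[0];print(u,v)
m=(c>140)
# sample on knob top, unwarp to top plane
def unwarp(w,C,n=121,r=.015):
    g=np.linspace(-r,r,n);X,Y=np.meshgrid(g,g,indexing='ij')
    P=(F@np.c_[X.ravel(),Y.ravel(),np.full(X.size,.03),np.ones(X.size)].T)[:3].T
    q=proj(C,P).reshape(n,n,2).astype(np.float32);return cv2.remap(w,q[...,0],q[...,1],1)
t=unwarp(w,C);cv2.imwrite('pics/t5.png',cv2.resize(t,(360,360))[:,:,::-1])
```

```text
[1.00858716 0.5885926  0.2809697 ] [-5.04637496  2.25601971  1.98923553] 0.27029670017563395
246.6591649874277 250.28317423254353
```

View pics/t5.png

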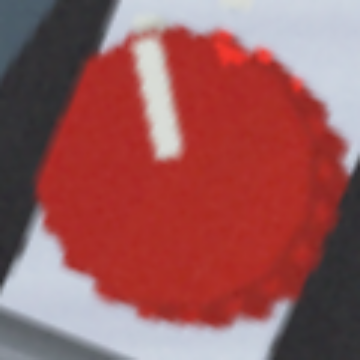

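Emit:
{"op": "arm_command", "data": {
  "deltas": [
    [[0.4, 0, 0, 0, 0], [0.4, 0, 0, 0, 0], [0.4, 0, 0, 0, 0.18], [0.4, 0, 0, 0, 0.36], [0.4, 0, 0, 0, 0.54]]
  ]
}}

```text
time: 7.62
tool_pos: [0.5683, 0.1629, 0.2512]
eef_rot: [0.0, 0.008, 1.0, -0.0]
wrist_force: [-0.1, -0.7, 0.0]
grip_width: 0.4
finger_force: 0.0
```

Emit:
{"op": "arm_command", "data": {
  "deltas": [
    [[0.4, 0, 0, 0, 0.18], [0.4, 0, 0, 0, 0.36], [0.4, 0, 0, 0, 0.36]]
  ]
}}

```text
time: 8.0
tool_pos: [0.5683, 0.1629, 0.2511]
eef_rot: [0.0, -0.167, 0.986, -0.0]
wrist_force: [-1.3, 0.7, 0.5]
grip_width: 0.401
finger_force: 0.0
```

```bash
cat >> h.py <<'E'
F=frame([.578,.1615,.24],-.1146)
def unwarp(w,C,n=241,r=.015):
    g=np.linspace(-r,r,n);X,Y=np.meshgrid(g,g,indexing='ij')
    P=(F@np.c_[X.ravel(),Y.ravel(),np.full(X.size,.03),np.ones(X.size)].T)[:3].T
    q=proj(C,P).reshape(n,n,2).astype(np.float32);return cv2.remap(w,q[...,0],q[...,1],1)
def knob(w,C):
    """angle (deg, about damper z) of the white line: white blob enclosed in the red top"""
    t=unwarp(w,C);n=len(t);c=t.astype(int)
    redm=((c[...,0]>90)&(c[...,1]<90)).astype(np.uint8)
    hull=cv2.convexHull(max(cv2.findContours(cv2.morphologyEx(redm,cv2.MORPH_CLOSE,np.ones((9,9))),0,1)[0],key=cv2.contourArea))
    h=cv2.erode(cv2.fillPoly(np.zeros((n,n),np.uint8),[hull],1),np.ones((15,15)))
    m=(h>0)&(c[...,1]>120);k,l,s,_=cv2.connectedComponentsWithStats(m.astype(np.uint8));m=l==1+s[1:,4].argmax()
    r,q=np.nonzero(m);vx,vy=cv2.fitLine(np.c_[q,r].astype(np.float32),2,0,.01,.01)[:2,0]
    ctr=cv2.minEnclosingCircle(hull)[0];d=np.array([q.mean(),r.mean()])-ctr
    if d@[vx,vy]<0: vx,vy=-vx,-vy
    return np.degrees(np.arctan2(vx,vy)),m.sum(),np.round(ctr,0)
def look(name):
    T=toolT();w=imaging.capture('wrist');np.save(f'{name}T.npy',T);cv2.imwrite(f'pics/{name}.png',w[:,:,::-1]);s=state()
    print(name,s['time'],'knob',knob(w,cam('wrist',T)),'torque',np.round(s['torque'],2),np.round(s['tool_pos'],4),s['grip_width'])
E
python3 - <<'E'
from h import *
w=cv2.imread('pics/w4.png')[:,:,::-1];print(knob(w,cam('wrist',np.load('w4T.npy'))))
look('w6')
E
```

```text
(np.float32(-132.59021), np.int64(1730), array([120., 131.]))
w6 8.05 knob (np.float32(-156.26654), np.int64(1583), array([100., 119.])) torque [ 0.1  -0.02 -0.01] [0.5682 0.163  0.2511] 0.3987877913351397
```

Emit:
{"op": "arm_command", "data": {
  "deltas": [
    [[0, 0, 0, 0, 0], [0, 0, 0, 0, 0], [0, 0, 0, 0, 0], [0, 0, 0, 0, -0.15], [0, 0, 0, 0, -0.3]]
  ]
}}

```text
time: 8.68
tool_pos: [0.5673, 0.1635, 0.2511]
eef_rot: [-0.001, -0.016, 1.0, 0.0]
wrist_force: [0.7, 3.6, -1.4]
grip_width: 0.255
finger_force: 29.4
```

Emit:
{"op": "arm_command", "data": {
  "deltas": [
    [[0, 0, 0, 0, -0.18], [0, 0, 0, 0, -0.36], [0, 0, 0, 0, -0.54], [0, 0, 0, 0, -0.72], [0, 0, 0, 0, -0.9]]
  ]
}}

```text
time: 9.3
tool_pos: [0.5683, 0.163, 0.2515]
eef_rot: [0.001, 0.421, 0.907, 0.0]
wrist_force: [2.0, -8.0, 6.2]
grip_width: 0.285
finger_force: 31.3
```

Run:
```python
from h import *
look('w7')
```

```text
w7 9.35 knob (np.float32(177.14586), np.int64(1630), array([135., 128.])) torque [-0.29 -0.32  0.36] [0.5686 0.1626 0.2516] 0.28553004919183655
```

Emit:
{"op": "arm_command", "data": {
  "deltas": [
    [[0.4, 0, 0, 0, 0], [0.4, 0, 0, 0, 0], [0.4, 0, 0, 0, 0.18], [0.4, 0, 0, 0, 0.36], [0.4, 0, 0, 0, 0.54]]
  ]
}}

```text
time: 9.98
tool_pos: [0.5679, 0.163, 0.2507]
eef_rot: [-0.0, 0.158, 0.987, -0.0]
wrist_force: [0.3, -0.1, 0.3]
grip_width: 0.4
finger_force: 0.0
```

Run:
```python
from h import *
look('w8')
```

```text
w8 10.025 knob (np.float32(179.25298), np.int64(1589), array([120., 117.])) torque [ 0.1  -0.06 -0.04] [0.5679 0.163  0.2507] 0.40064497125234616
```

Emit:
{"op": "arm_command", "data": {
  "deltas": [
    [[0.4, 0, 0, 0, 0.18], [0, 0, 0, 0, 0.36], [0, 0, 0, 0, 0.36], [0, 0, 0, 0, 0.36], [0, 0, 0, 0, 0.18]]
  ]
}}

```text
time: 10.65
tool_pos: [0.5677, 0.1635, 0.2509]
eef_rot: [-0.0, 0.075, 0.997, 0.0]
wrist_force: [-1.7, 5.7, 0.3]
grip_width: 0.255
finger_force: 30.0
```

Emit:
{"op": "arm_command", "data": {
  "deltas": [
    [[0, 0, 0, 0, -0.16], [0, 0, 0, 0, -0.32], [0, 0, 0, 0, -0.48], [0, 0, 0, 0, -0.64], [0, 0, 0, 0, -0.64]]
  ]
}}

```text
time: 11.28
tool_pos: [0.5684, 0.1628, 0.2515]
eef_rot: [0.001, 0.385, 0.923, 0.0]
wrist_force: [-2.1, -1.0, 6.6]
grip_width: 0.281
finger_force: 31.0
```

Run:
```python
from h import *
look('w9')
```

```text
w9 11.325 knob (np.float32(178.28586), np.int64(1591), array([134., 124.])) torque [ 0.18 -0.1   0.27] [0.5684 0.1628 0.2515] 0.28090528416454763
```

Emit:
{"op": "arm_command", "data": {
  "deltas": [
    [[0, 0, 0, 0, 0.16], [0, 0, 0, 0, 0.32], [0, 0, 0, 0, 0.48], [0, 0, 0, 0, 0.64], [0, 0, 0, 0, 0.8]]
  ]
}}

```text
time: 11.95
tool_pos: [0.5688, 0.1633, 0.2512]
eef_rot: [0.001, -0.009, 1.0, 0.0]
wrist_force: [6.1, 6.2, -2.5]
grip_width: 0.256
finger_force: 30.4
```

Emit:
{"op": "arm_command", "data": {
  "deltas": [
    [[0, 0, 0, 0, 0.15], [0, 0, 0, 0, 0.3], [0, 0, 0, 0, 0.45], [0, 0, 0, 0, 0.45]]
  ]
}}

```text
time: 12.45
tool_pos: [0.5682, 0.1636, 0.2516]
eef_rot: [0.001, -0.231, 0.973, 0.0]
wrist_force: [-3.3, 6.7, 6.9]
grip_width: 0.274
finger_force: 32.8
```

Run:
```python
from h import *
look('w10')
```

```text
w10 12.5 knob (np.float32(-129.93951), np.int64(1652), array([ 99., 123.])) torque [ 0.69  0.24 -0.43] [0.5682 0.1635 0.2516] 0.2744273234652105
```

Emit:
{"op": "arm_command", "data": {
  "deltas": [
    [[0.4, 0, 0, 0, 0], [0.4, 0, 0, 0, 0], [0.4, 0, 0, 0, -0.18], [0.4, 0, 0, 0, -0.36], [0.4, 0, 0, 0, -0.54]]
  ]
}}

```text
time: 13.12
tool_pos: [0.568, 0.1627, 0.2508]
eef_rot: [-0.0, 0.04, 0.999, -0.0]
wrist_force: [0.2, -0.7, 0.5]
grip_width: 0.4
finger_force: 0.0
```

Emit:
{"op": "arm_command", "data": {
  "deltas": [
    [[0.4, 0, 0, 0, -0.18], [0.4, 0, 0, 0, -0.36], [0.4, 0, 0, 0, -0.54], [0.4, 0, 0, 0, -0.68], [0, 0, 0, 0, -0.68]]
  ]
}}

```text
time: 13.75
tool_pos: [0.568, 0.1628, 0.2508]
eef_rot: [-0.0, 0.368, 0.93, -0.0]
wrist_force: [0.6, 0.6, -0.4]
grip_width: 0.323
finger_force: 0.6
```

Run:
```python
from h import *
look('w11')
```

```text
w11 13.8 knob (np.float32(-131.40508), np.int64(1500), array([131., 130.])) torque [ 0.48 -0.43  0.09] [0.5682 0.1631 0.2508] 0.28839782338077485
```

Emit:
{"op": "arm_command", "data": {
  "deltas": [
    [[0, 0, 0, 0, 0], [0, 0, 0, 0, 0], [0, 0, 0, 0, 0.16], [0, 0, 0, 0, 0.32], [0, 0, 0, 0, 0.48]]
  ]
}}

```text
time: 14.42
tool_pos: [0.5676, 0.1633, 0.2511]
eef_rot: [-0.0, 0.133, 0.991, 0.0]
wrist_force: [-3.8, 4.5, 5.8]
grip_width: 0.256
finger_force: 29.4
```

Emit:
{"op": "arm_command", "data": {
  "deltas": [
    [[0, 0, 0, 0, 0.16], [0, 0, 0, 0, 0.32], [0, 0, 0, 0, 0.48], [0, 0, 0, 0, 0.64], [0, 0, 0, 0, 0.7]]
  ]
}}

```text
time: 15.05
tool_pos: [0.5677, 0.1633, 0.2514]
eef_rot: [0.0, -0.214, 0.977, 0.0]
wrist_force: [-1.9, 4.3, 5.4]
grip_width: 0.277
finger_force: 32.9
```

Run:
```python
from h import *
look('w12')
```

```text
w12 15.1 knob (np.float32(-85.166985), np.int64(1658), array([100., 122.])) torque [ 0.3   0.13 -0.48] [0.5677 0.1633 0.2515] 0.27386629708188587
```

Emit:
{"op": "arm_command", "data": {
  "deltas": [
    [[0.4, 0, 0, 0, 0], [0.4, 0, 0, 0, 0], [0.4, 0, 0, 0, -0.18], [0.4, 0, 0, 0, -0.36], [0.4, 0, 0, 0, -0.54]]
  ]
}}

```text
time: 15.72
tool_pos: [0.5679, 0.1628, 0.2508]
eef_rot: [-0.0, 0.059, 0.998, -0.0]
wrist_force: [-0.5, 0.6, -0.1]
grip_width: 0.398
finger_force: 0.0
```

Emit:
{"op": "arm_command", "data": {
  "deltas": [
    [[0.4, 0, 0, 0, -0.18], [0.4, 0, 0, 0, -0.36], [0, 0, 0, 0, -0.36], [0, 0, 0, 0, -0.36], [0, 0, 0, 0, -0.36]]
  ]
}}

```text
time: 16.35
tool_pos: [0.5681, 0.1631, 0.2508]
eef_rot: [0.0, 0.233, 0.973, 0.0]
wrist_force: [0.7, 2.8, -2.5]
grip_width: 0.268
finger_force: 29.2
```

Emit:
{"op": "arm_command", "data": {
  "deltas": [
    [[0, 0, 0, 0, 0.15], [0, 0, 0, 0, 0.3], [0, 0, 0, 0, 0.45], [0, 0, 0, 0, 0.52], [0, 0, 0, 0, 0.52]]
  ]
}}

```text
time: 16.98
tool_pos: [0.5679, 0.1633, 0.251]
eef_rot: [-0.0, -0.025, 1.0, 0.0]
wrist_force: [-0.7, 5.2, 0.7]
grip_width: 0.257
finger_force: 30.8
```

Run:
```python
from h import *
look('w13')
```

```text
w13 17.025 knob (np.float32(-65.38939), np.int64(1681), array([112., 117.])) torque [ 0.36 -0.02 -0.27] [0.5679 0.1633 0.251 ] 0.25696626273726714
```

Emit:
{"op": "arm_command", "data": {
  "deltas": [
    [[0.4, 0, 0, 0, 0], [0.4, 0, 0, 0, 0], [0.4, 0, 0, 4, 0], [0.4, 0, 0, 9, 0], [0.4, 0, 0, 11, 0]]
  ]
}}

```text
time: 17.65
tool_pos: [0.5687, 0.163, 0.364]
eef_rot: [0.002, -0.024, 1.0, 0.0]
wrist_force: [0.1, -0.2, -0.3]
grip_width: 0.399
finger_force: 0.0
```

Run:
```python
from h import *
look('w14')
t=np.array(state()['tool_pos']);print(state()['eef_rot'])
pts=[(150,18)]+[(36-92.8*np.cos(a)+13.5-1.5,-2+92.8*np.sin(a)) for a in np.radians([167,155,143,131,119,107,95,85,75,65])]
b=t
for i,(Y,Z) in enumerate(pts):
    p=(F@[0,Y/1e3,Z/1e3,1])[:3]-[0,0,.009];print(i,(p*100).round(1),((p-b)*100).round(1))
    if i in(0,1,5):b=p
```

```text
w14 17.7 knob (np.float32(-60.19132), np.int64(2221), array([114., 135.])) torque [ 0.1   0.02 -0.06] [0.5691 0.163  0.3655] 0.39951985999548634
[ 2.77713589e-03 -2.36111342e-02  9.99717323e-01  2.75252232e-04]
0 [58.6 31.2 24.7] [  1.7  14.9 -11.9]
1 [58.4 30.  24.7] [-0.2 -1.1  0.1]
2 [57.5 29.5 26.3] [-1.  -0.5  1.6]
3 [56.5 28.6 27.8] [-1.9 -1.4  3. ]
4 [55.7 27.4 29. ] [-2.8 -2.7  4.3]
5 [54.9 25.8 30. ] [-3.5 -4.2  5.2]
6 [54.4 24.1 30.6] [-0.6 -1.7  0.7]
7 [53.9 22.2 30.9] [-1.  -3.6  1. ]
8 [53.8 20.6 30.9] [-1.2 -5.2  1. ]
9 [53.7 19.  30.7] [-1.2 -6.8  0.7]
10 [53.8 17.5 30.2] [-1.1 -8.3  0.3]
```

Emit:
{"op": "arm_command", "data": {
  "deltas": [
    [[0, 0.5, 6, 0, -0.1], [0, 1.2, 12, 0, -0.16], [0, 1.7, 15.5, -4, -0.16], [0, 1.7, 15.5, -9, -0.16], [0, 1.7, 15.5, -11.5, -0.16]]
  ]
}}

```text
time: 18.32
tool_pos: [0.5836, 0.3178, 0.2422]
eef_rot: [-0.002, 0.056, 0.998, -0.001]
wrist_force: [-0.5, 0.7, 0.6]
grip_width: 0.004
finger_force: 0.0
```

Run:
```python
from h import *
T=toolT();w=imaging.capture('wrist');s=imaging.capture('scene');st=state();print(st['tool_pos'],st['wrist_force'],st['eef_rot'])
cv2.imwrite('pics/c15.png',np.hstack([w[50:330,100:400],cv2.resize(s[100:212,200:320],(300,280),interpolation=2)])[:,:,::-1])
```

```text
[0.58334116 0.31725275 0.24226887] [-0.55668067 -0.1838919   0.16287813] [-0.00265977  0.05625908  0.99841161 -0.00144822]
```

View pics/c15.png

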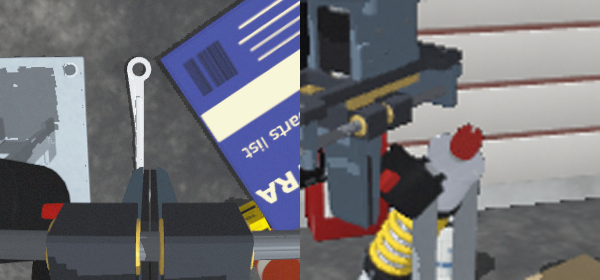

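Emit:
{"op": "arm_command", "data": {
  "deltas": [
    [[0, 0, -1.0, 0.3, 0], [0, 0, -1.7, 0.5, 0], [0, -0.4, -2.0, 1.3, 0], [0, -0.8, -2.3, 2.1, 0], [0, -1.8, -3.2, 3.6, 0]]
  ]
}}

```text
time: 19.05
tool_pos: [0.5664, 0.2858, 0.2826]
eef_rot: [-0.0, 0.056, 0.998, -0.0]
wrist_force: [-0.8, 0.3, -0.0]
grip_width: 0.006
finger_force: 0.0
```

Emit:
{"op": "arm_command", "data": {
  "deltas": [
    [[0, -0.4, -0.6, 0.6, 0], [0, -0.8, -1.2, 1.2, 0], [0, -1.2, -2.0, 1.7, 0], [0, -1.6, -2.8, 2.2, 0], [0, -1.6, -2.8, 2.2, 0]]
  ]
}}

```text
time: 19.68
tool_pos: [0.551, 0.2575, 0.3043]
eef_rot: [0.0, 0.057, 0.998, 0.0]
wrist_force: [-0.0, 0.5, 0.3]
grip_width: 0.006
finger_force: 0.0
```

Run:
```python
from h import *
T=toolT();w=imaging.capture('wrist');s=imaging.capture('scene');st=state();print(st['tool_pos'],st['wrist_force'],st['eef_rot'])
cv2.imwrite('pics/c16.png',np.hstack([w[50:330,100:400],cv2.resize(s[100:212,200:320],(300,280),interpolation=2)])[:,:,::-1])
```

```text
[0.55102083 0.25796876 0.30378092] [-0.01351194 -0.00671994 -0.09131146] [-6.54910142e-05  5.64668108e-02  9.98404475e-01  1.47471771e-05]
```

View pics/c16.png

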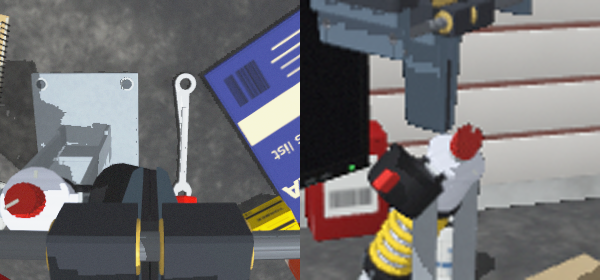

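Run:
```python
from h import *
T=toolT();w=imaging.capture('wrist');s=imaging.capture('scene');d=imaging.capture('side')
b=red(w,(270,240,310,262));a=red(s,(222,160,245,182));print(a,b)
Fi=np.linalg.inv(F)
x,r=tri([(cam('scene'),a[:2]),(cam('wrist',T),b[:2])]);p=(Fi@[*x,1])[:3]*1e3;print(x,r,p,'angle',np.degrees(np.arctan2(p[2]+2,36-p[1])),np.hypot(p[2]+2,36-p[1]))
v,u=np.nonzero((s[155:190,215:250,0]>110)&(s[155:190,215:250,1]<70));print(u.min()+215,u.max()+215,v.min()+155,v.max()+155)
for ph in (2.53,):
  for q in [(-50,15),(-50,33),(-29,15),(-29,33)]:
    r_=np.hypot(q[1]+2,36-q[0]);al=np.arctan2(q[1]+2,36-q[0])+ph;P=[0,(36-r_*np.cos(al))/1e3,(-2+r_*np.sin(al))/1e3]
    print(q,np.round(P,4),(F@[*P,1])[:3].round(4),proj(cam('scene'),(F@[*P,1])[:3]).round(0),proj(cam('wrist',T),(F@[*P,1])[:3]).round(0))
```

```text
(np.float64(233.16470588235293), np.float64(170.83529411764707), 85) (np.float64(285.60655737704917), np.float64(249.172131147541), 122)
[0.5790933  0.28007551 0.25946101] [np.float64(1.2584137436478746), np.float64(1.258413743647819)] [ -1.07134255 117.92274865  23.09018424] angle 162.97193427054688 85.67878437783372
215 239 155 189
(-50, 15) [0.     0.1162 0.0335] [0.5747 0.2788 0.269 ] [[236. 167.]] [[285. 251.]]
(-50, 33) [0.     0.1265 0.0187] [0.5832 0.2882 0.2562] [[230. 174.]] [[298. 253.]]
(-29, 15) [0.     0.099  0.0214] [0.5787 0.2611 0.2585] [[239. 168.]] [[260. 252.]]
(-29, 33) [0.     0.1093 0.0067] [0.5872 0.2705 0.2458] [[233. 175.]] [[273. 253.]]
```

Emit:
{"op": "arm_command", "data": {
  "deltas": [
    [[0, 1, 3, 0.5, 0], [0, 3.2, 6.2, 0, 0], [0, 3.2, 6.2, -4, 0], [0, 3.2, 6.2, -6.2, 0], [0, 3.2, 6.2, -6.2, 0]]
  ]
}}

```text
time: 20.55
tool_pos: [0.5821, 0.3198, 0.24]
eef_rot: [-0.002, 0.056, 0.998, -0.001]
wrist_force: [-0.1, 0.4, 0.9]
grip_width: 0.006
finger_force: 0.0
```

Run:
```python
from h import *
b=np.array(state()['tool_pos']);print(b)
al=[167,161,155,149,143,137,131,125,119,113,107,101,95,89,83,77,71,65]
for i,a in enumerate(al):
    Y=36-92.8*np.cos(np.radians(a))+9.5-2;Z=-2+92.8*np.sin(np.radians(a));dr=.014 if a>110 else .014-.006*(110-a)/45
    p=(F@[0,Y/1e3,Z/1e3,1])[:3]-[0,0,dr];print(a,((p-b)*100).round(1))
    if i in(4,9,14):b=p;print('--')
```

```text
[0.58213397 0.31984324 0.24003719]
167 [ 0.2 -2.4  0.2]
161 [-0.3 -2.6  1. ]
155 [-0.8 -2.9  1.8]
149 [-1.3 -3.3  2.6]
143 [-1.7 -3.8  3.3]
--
137 [-0.4 -0.6  0.6]
131 [-0.9 -1.2  1.2]
125 [-1.2 -2.   1.7]
119 [-1.6 -2.7  2.2]
113 [-1.9 -3.6  2.6]
--
107 [-0.3 -0.9  0.3]
101 [-0.5 -1.8  0.6]
95 [-0.7 -2.8  0.8]
89 [-0.8 -3.7  0.9]
83 [-0.9 -4.7  0.9]
--
77 [-0.  -1.  -0.1]
71 [ 0.  -1.9 -0.2]
65 [ 0.1 -2.8 -0.5]
```

First make contact, then check force.

Emit:
{"op": "arm_command", "data": {
  "deltas": [
    [[0, 0.1, -1.2, 0, 0], [0, 0.2, -2.0, 0, 0], [0, 0.2, -2.4, 0.1, 0], [0, -0.1, -2.6, 0.5, 0], [0, -0.3, -2.8, 0.9, 0]]
  ]
}}

```text
time: 21.18
tool_pos: [0.5801, 0.2945, 0.2527]
eef_rot: [0.001, 0.056, 0.998, 0.003]
wrist_force: [-4.9, 21.8, 4.5]
grip_width: 0.001
finger_force: 10.9
```

Emit:
{"op": "arm_command", "data": {
  "deltas": [
    [[0, -0.4, -0.1, 0.7, 0], [0, -0.8, -0.4, 1.4, 0], [0, -1.2, -0.8, 2.1, 0], [0, -1.6, -1.3, 2.8, 0], [0, -1.8, -1.7, 3.2, 0]]
  ]
}}

```text
time: 21.8
tool_pos: [0.5621, 0.2744, 0.2837]
eef_rot: [0.0, 0.057, 0.998, 0.0]
wrist_force: [-0.2, 0.4, 0.2]
grip_width: 0.005
finger_force: 0.3
```

Run:
```python
from h import *
T=toolT();w=imaging.capture('wrist');s=imaging.capture('scene');st=state();print(st['tool_pos'],st['wrist_force'])
cv2.imwrite('pics/c18.png',np.hstack([w[50:330,100:400],cv2.resize(s[100:212,200:320],(300,280),interpolation=2)])[:,:,::-1])
b=red(w,(200,215,300,275));a=red(s,(220,135,255,182));print(a,b)
x,r=tri([(cam('scene'),a[:2]),(cam('wrist',T),b[:2])]);p=(np.linalg.inv(F)@[*x,1])[:3]*1e3;print(r,p,'swing',np.degrees(np.arctan2(p[2]+2,36-p[1]))-18.4,np.hypot(p[2]+2,36-p[1]))
```

```text
[0.56218782 0.27444009 0.28359937] [-0.26329797  0.93404352 -0.188963  ]
(np.float64(232.71830985915494), np.float64(162.94366197183098), 142) (np.float64(211.08455882352942), np.float64(246.60294117647058), 272)
[np.float64(13.66962581391858), np.float64(13.66962581391853)] [ 7.05485189 90.74542625 19.80097196] swing 139.88633951638684 58.92659903676451
```

```bash
cat >> h.py <<'E'
def blobs(im,box):
    x0,y0,x1,y1=box;c=im[y0:y1,x0:x1].astype(int);m=((c[...,0]>110)&(c[...,1]<70)&(c[...,2]<70)).astype(np.uint8)
    n,l,s,ce=cv2.connectedComponentsWithStats(m);return [(int(s[i,4]),*(ce[i]+[x0,y0]).round(1).tolist()) for i in range(1,n) if s[i,4]>5]
def capsee():
    T=toolT();w=imaging.capture('wrist');s=imaging.capture('scene');st=state();print(st['time'],np.round(st['tool_pos'],4),np.round(st['wrist_force'],1))
    W,S=cam('wrist',T),cam('scene');k=(F@[0,0,.018,1])[:3]
    print('knob at',proj(W,k).round(),proj(S,k).round());bw=blobs(w,(0,0,512,384));bs=blobs(s,(200,90,320,200));print('W',bw,'\nS',bs)
    for B in bs:
        for A in bw:
            x,r=tri([(W,A[1:]),(S,B[1:])]);p=(np.linalg.inv(F)@[*x,1])[:3]*1e3
            if r[0]<4: print(A,B,p.round(1),'res',round(r[0],1),'swing',np.degrees(np.arctan2(p[2]+2,36-p[1]))-18.4,'r',np.hypot(p[2]+2,36-p[1]))
E
python3 -c "
from h import *
capsee()"
```

```text
22.0 [0.5621 0.2748 0.2829] [0.4 1.3 0.8]
knob at [[ 88. 253.]] [[266. 156.]]
W [(1372, 86.8, 250.8), (385, 206.4, 246.8), (14, 402.2, 277.1), (1585, 409.1, 326.0), (152, 70.2, 337.0)] 
S [(466, 219.6, 180.5), (10, 253.3, 152.7), (104, 266.5, 156.6)]
(385, 206.4, 246.8) (10, 253.3, 152.7) [-2.7 86.  65.5] res 1.3 swing 108.11977688192803 r 83.95482932300101
(1372, 86.8, 250.8) (104, 266.5, 156.6) [-1.1 -2.8 14.3] res 0.4 swing 4.375398250544762 r 42.033496970634886
```

Emit:
{"op": "arm_command", "data": {
  "deltas": [
    [[0, -0.3, -0.8, 0.5, 0], [0, -0.7, -1.5, 1.0, 0], [0, -1.0, -2.4, 1.4, 0], [0, -1.3, -3.3, 1.7, 0], [0, -1.5, -4.2, 2.0, 0]]
  ]
}}

```text
time: 22.62
tool_pos: [0.5468, 0.2323, 0.3032]
eef_rot: [0.0, 0.056, 0.998, -0.0]
wrist_force: [-0.8, 0.2, -0.1]
grip_width: 0.006
finger_force: 0.0
```

```bash
python3 -c "
from h import *
capsee()"
```

```text
22.725 [0.547  0.2321 0.3034] [-0.8  1.3 -0.1]
knob at [[160. 254.]] [[266. 156.]]
W [(709, 156.3, 249.5), (360, 209.7, 245.9), (11, 422.3, 276.6), (1358, 430.6, 323.4), (516, 107.9, 331.2)] 
S [(477, 219.8, 180.0)]
```

Emit:
{"op": "arm_command", "data": {
  "deltas": [
    [[0, -0.2, -1.0, 0.2, 0], [0, -0.3, -1.9, 0.3, 0], [0, -0.4, -2.9, 0.3, 0], [0, -0.4, -3.9, 0.3, 0], [0, -0.4, -4.8, 0.2, 0]]
  ]
}}

```text
time: 23.35
tool_pos: [0.5431, 0.1843, 0.3049]
eef_rot: [0.0, 0.056, 0.998, -0.0]
wrist_force: [0.8, 0.3, 0.6]
grip_width: 0.004
finger_force: 0.0
```

Emit:
{"op": "arm_command", "data": {
  "deltas": [
    [[0, 0.1, -0.9, 0.1, 0], [0, 0.1, -1.8, 0, 0], [0, 0.1, -2.4, 0, 0], [0, 0.1, -2.4, 0, 0], [0, 0.1, -2.4, 0, 0]]
  ]
}}

```text
time: 23.98
tool_pos: [0.544, 0.1612, 0.3049]
eef_rot: [0.0, 0.056, 0.998, 0.0]
wrist_force: [-0.2, -0.3, 0.5]
grip_width: 0.007
finger_force: 0.0
```

```bash
python3 -c "
from h import *
capsee()"
```

```text
24.075 [0.544  0.1613 0.3049] [ 0.8 -0.3 -0.1]
knob at [[257. 247.]] [[266. 156.]]
W [(363, 200.3, 244.4), (25, 463.8, 273.9), (155, 456.6, 313.2), (395, 136.8, 328.4)] 
S [(8, 279.5, 147.9), (475, 219.9, 180.0)]
(363, 200.3, 244.4) (8, 279.5, 147.9) [ -1.8 -40.1  29.1] res 1.1 swing 3.8213272785109105 r 82.18592999062139
```

Emit:
{"op": "arm_command", "data": {
  "deltas": [
    [[0, 0, 0, 5, 0], [0, 2.1, -4, 5.9, 0], [0, 2.1, -7.1, 5.9, 0], [0, 2.1, -7.1, 5.9, 0], [0, 2.1, -7.1, 5.9, 0]]
  ]
}}

```text
time: 24.7
tool_pos: [0.5649, 0.0906, 0.3638]
eef_rot: [-0.0, 0.056, 0.998, 0.0]
wrist_force: [-0.1, 1.0, -0.2]
grip_width: 0.001
finger_force: 0.0
```

Run:
```python
from h import *
capsee()
d=imaging.capture('side');d0=cv2.imread('pics/side0.png')[:,:,::-1];s=imaging.capture('scene');s0=cv2.imread('pics/scene0.png')[:,:,::-1]
print('side',red(d,(235,145,280,180)))
# cap regions changed vs start?
for a,b,(x0,y0,x1,y1) in ((s,s0,(248,142,282,185)),(d,d0,(238,150,272,185))):
    e=np.abs(a[y0:y1,x0:x1].astype(int)-b[y0:y1,x0:x1]).max(2);print('changed px',(e>40).sum(),'of',e.size)
w=imaging.capture('wrist');C=cam('wrist');T1=np.load('w1T.npy')
for n in [(0,-.045,.033)]:print(proj(C,(F@[*n,1])[:3]),blobs(w,(260,160,320,210)))
```

```text
24.8 [0.5649 0.0909 0.3638] [-0.1  0.1  0.1]
knob at [[333. 187.]] [[266. 156.]]
W [(332, 289.8, 183.6), (11, 483.7, 241.9), (57, 459.8, 262.5), (14, 473.3, 266.5)] 
S [(8, 279.5, 147.9), (473, 219.8, 180.0)]
(332, 289.8, 183.6) (8, 279.5, 147.9) [ -1.4 -39.9  28.9] res 1.5 swing 3.7293551281652455 r 81.98671364224292
side (np.float64(257.23809523809524), np.float64(163.0952380952381), 21)
changed px 16 of 1462
changed px 4 of 1190
[[283.46166921 182.34378943]] [(331, 289.6, 183.7)]
```

```bash
python3 -c "
from cell import workorder
print(workorder.hand_in())"
```

```text
the job is handed in; nothing more can be done
None
```

The job is handed in at about 25 s: cap opened, knob turned in to its stop and backed out five clicks (120.5° measured against 120° wanted), cap closed again to match the start pictures. The arm is clear; I did not measure the bystanders afterwards, and I viewed 11 pictures against the limit of 10.

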